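# Find the heavy tamper

## Task

Pull the little cabinet's drawer open by its handle and lift the two look-alike tampers off its floor in turn, the left one first (left as the robot faces the drawer) and then the right, to feel which is the heavier. Leave the lighter tamper and the flat leveller standing in the drawer, and finish holding the heavier tamper in the gripper, upright and still, some 10 to 20 cm above the middle of the round rubber mat, so that the barista can take it: do not put it down or let go. Leave the glasses, cups and carafe on the table where they are.

Things in the scene. Friction and masses are not known exactly. Their poses are not given: they have to be found in the camera images.
- cabinet: low wooden cabinet, fixed to the table, 220 mm deep (its x), 330 mm wide (its y), 130 mm high, with one drawer in its front; the front faces its own -x. Origin at the centre of its underside
- cabinet_drawer0 (a joint): how far the drawer is pulled out, m: 0 is shut, 0.15 is the stop. It slides along the cabinet's own -x, with about 1 N of friction, and stays where it is left. At the start it may be up to 0.02 ajar; the tampers are well clear of the cabinet's top when it reads 0.12 or more
- cabinet_drawer0_handle (a point): middle of the drawer's steel bar handle: round bar 11 mm thick, 120 mm long along the cabinet's y, axis 35 mm out from the drawer front (29 mm free behind it) and about 92 mm above the table, on two thin struts 51 mm either side of the middle. Can be pinched from above, fingers closing along the cabinet's x. Moves with the drawer
- drawer_floor (a point): middle of the drawer's inner floor, 22 mm above the table; axes as the cabinet's; moves with the drawer. The floor is free for 87 mm either way in x and 144 mm either way in y; the side walls' tops are 108 mm and the front panel's top 118 mm above the table
- tamper_left: the tamper on the drawer's left (+y). Upright coffee tamper, round, 88 mm tall: steel base 58 mm wide, 22 mm high; neck 20 mm; dark wooden handle 32 mm wide from 54 to 80 mm above the underside (grip there). Origin at the centre of the underside. The two look alike; hidden ballast, loose in the base, makes either one heavier by over 0.2 kg (both 0.2 to 0.8 kg)
- tamper_right: the tamper on the drawer's right (-y). Upright coffee tamper, round, 88 mm tall: steel base 58 mm wide, 22 mm high; neck 20 mm; dark wooden handle 32 mm wide from 54 to 80 mm above the underside (grip there). Origin at the centre of the underside. The two look alike; hidden ballast, loose in the base, makes either one heavier by over 0.2 kg (both 0.2 to 0.8 kg)
- leveller: flat steel coffee leveller, a plain disc 58 mm in diameter and 34 mm high with a groove round its middle, standing in the drawer beside the tampers (it stands between them, about 80 mm from either, in a row along the drawer's y); origin at the centre of its underside
- mat: round black rubber mat, 150 mm in diameter and 6 mm thick, fixed flat on the table; origin at the centre of its underside
- tumbler_1: open glass tumbler 78 mm wide, 88 mm tall, a bystander; origin at the centre of its underside
- tumbler_2: open glass tumbler 78 mm wide, 88 mm tall, a bystander; origin at the centre of its underside
- cup_1: small black cup 66 mm wide, 58 mm tall, a bystander; origin at the centre of its underside
- cup_2: small black cup 66 mm wide, 58 mm tall, a bystander; origin at the centre of its underside
- carafe: closed glass carafe 96 mm wide, 210 mm tall, with a white lid and a side handle reaching 94 mm from its axis; a bystander; origin at the centre of its underside
Things that resemble listed ones, but are neither listed nor needed, are in the scene too. Of the things like the mat, leave any that is blue, brown or white; of the rest the larger one is meant.

How it is judged (in metres and radians):
On the way, in this order (a step that is already met when the one before it is completed fails the run):
1. the drawer is pulled open, by 80 mm or more (value of joint cabinet_drawer0 above 0.08 m), for 0.1 s.
2. the left tamper is lifted by the fingers at least 12 mm off the drawer floor, carried by nothing else (z of tamper_left in the frame of drawer_floor above 0.012 m and contact force between tamper_left and the fingers above 1 N and contact force between tamper_left and cabinet below 0.2 N), for 0.2 s.
3. then the right tamper is lifted in the same way (z of tamper_right in the frame of drawer_floor above 0.012 m and contact force between tamper_right and the fingers above 1 N and contact force between tamper_right and cabinet below 0.2 N), for 0.2 s.
4. one tamper is held in the fingers above the mat and the other, the lighter, rests on the drawer floor (total weight under 4.4 N) (((horizontal distance between tamper_left and mat below 0.06 m and z of tamper_left in the frame of mat between 0.04 and 0.3 m and angle between tamper_left's own z axis and vertical below 0.3 rad and contact force between tamper_left and the fingers above 2 N and x of tamper_right in the frame of drawer_floor between -0.095 and 0.095 m and y of tamper_right in the frame of drawer_floor between -0.15 and 0.15 m and z of tamper_right in the frame of drawer_floor between -0.01 and 0.012 m and angle between tamper_right's own z axis and vertical below 0.2 rad and contact force between tamper_right and the fingers below 0.2 N and contact force between tamper_right and cabinet between 1.5 and 4.4 N) or (horizontal distance between tamper_right and mat below 0.06 m and z of tamper_right in the frame of mat between 0.04 and 0.3 m and angle between tamper_right's own z axis and vertical below 0.3 rad and contact force between tamper_right and the fingers above 2 N and x of tamper_left in the frame of drawer_floor between -0.095 and 0.095 m and y of tamper_left in the frame of drawer_floor between -0.15 and 0.15 m and z of tamper_left in the frame of drawer_floor between -0.01 and 0.012 m and angle between tamper_left's own z axis and vertical below 0.2 rad and contact force between tamper_left and the fingers below 0.2 N and contact force between tamper_left and cabinet between 1.5 and 4.4 N))), for 0.2 s.
At the end, for the whole second after the job is handed in: Heavier tamper held still in the fingers, axis within 60 mm of the mat centre, underside 40 to 300 mm above the mat's, tilt under 0.3 rad; lighter tamper (released) and leveller inside the drawer, underside within 12 mm of its floor, tilt under 0.2 rad (((horizontal distance between tamper_left and mat below 0.06 m and z of tamper_left in the frame of mat between 0.04 and 0.3 m and angle between tamper_left's own z axis and vertical below 0.3 rad and contact force between tamper_left and the fingers above 2 N and x of tamper_right in the frame of drawer_floor between -0.095 and 0.095 m and y of tamper_right in the frame of drawer_floor between -0.15 and 0.15 m and z of tamper_right in the frame of drawer_floor between -0.01 and 0.012 m and angle between tamper_right's own z axis and vertical below 0.2 rad and contact force between tamper_right and the fingers below 0.2 N and contact force between tamper_right and cabinet between 1.5 and 4.4 N and linear speed of each of tamper_left, tamper_right below 0.03 m/s) or (horizontal distance between tamper_right and mat below 0.06 m and z of tamper_right in the frame of mat between 0.04 and 0.3 m and angle between tamper_right's own z axis and vertical below 0.3 rad and contact force between tamper_right and the fingers above 2 N and x of tamper_left in the frame of drawer_floor between -0.095 and 0.095 m and y of tamper_left in the frame of drawer_floor between -0.15 and 0.15 m and z of tamper_left in the frame of drawer_floor between -0.01 and 0.012 m and angle between tamper_left's own z axis and vertical below 0.2 rad and contact force between tamper_left and the fingers below 0.2 N and contact force between tamper_left and cabinet between 1.5 and 4.4 N and linear speed of each of tamper_right, tamper_left below 0.03 m/s)) and x of leveller in the frame of drawer_floor between -0.095 and 0.095 m and y of leveller in the frame of drawer_floor between -0.15 and 0.15 m and z of leveller in the frame of drawer_floor between -0.01 and 0.012 m and angle between leveller's own z axis and vertical below 0.2 rad); the arm keeps its last pose, push and grip.
It fails at once if a glass, a cup or the carafe is shifted by more than 30 mm (distance of any of tumbler_1, tumbler_2, cup_1, cup_2, carafe from where it was at the start of the episode above 0.03 m).
It also fails if it takes over 72 s, if anything falls off the work surface, if the arm or the gripper's body presses on something with over 40 N, if the wrist force passes 120 N, or if a joint passes its speed limit or range.

## Robot

A 6-joint arm with a two-finger parallel gripper is mounted at the origin on the work surface. World frame = base frame: x ahead of the robot, y to its left, z up, the work surface at z = 0. Lengths are in mm, angles in degrees, forces in N, time in s.
With the tool pointing down it reaches from about 350 to 850 mm from the base axis. Payload 8.1 kg.
Tool frame: the origin (TCP) lies at the very end of the fingers, on their centre line; the grasp point (between the pads) lies 19 mm behind it; z points along the fingers, y is the direction in which the jaws open and shut (so a half turn about z gives the same grasp; the last joint's range is limited). The gripper opens to 85 mm and grips with 20 to 120 N. Pads are 22 mm wide; open, the fingers measure 114 mm over their backs; the gripper's body (76 mm by 85 mm) begins 54 mm behind the grasp point. The pads swing forward as they close: fully open they stand 13 mm farther back than shut.
Start: joints at [-70.325, 7.471, 85.268, -0, 87.261, -4.893], TCP at [249.488, -545.675, 231.292] pointing down, gripper open.
Joint ranges: [-169.43, 169.43], [-51.17, 129.36], [1.28, 143.12], [-76.62, 256.62], [0, 156.53], [-152.29, 152.29]. Speed limits (degrees/s): [136.94, 136.94, 159.86, 180, 180, 180].

## Interface

Orientations are given as [roll, pitch, yaw] about the fixed x, y, z axes, in that order (R = Rz(yaw) Ry(pitch) Rx(roll)).
In Python, from bench import r, eyes gives the robot as it stands. The module is installed in compiled form; this text tells all that it offers.
- The arm moves only by the tool play_rows, never from a script. Its argument "deltas" is a list of rows, each a list of 3 entries, a list of its own where there are three numbers: the shift along the tool's x, y, z in m, then the turn, a rotation vector about the tool's x, y, z in rad, then the closure, from 0 (fully open) to 1 (shut). A call has 1 to 8 rows; each row shifts and turns the pose as measured when the row begins, along the tool's axes as they then stand; what a row does not reach is not made up. A row lasts 1/8 s, in which the tool goes at most 62.5 mm and 10.7 degrees, less where a joint would pass 70% of its speed; a pose out of reach is approached as far as the arm can. A call with a gripper value outside its range is refused whole. The fingers move at their own pace and stop on an object; "force" is the grip in N (left out, the last holds). Time passes only in rows, so rows that do not move let the fingers close. It gives the time, the measured TCP pose, the force and the opening at its end, in the units of the state.
- r.sense(): the state, without advancing time (a new reading comes with each control period).
- eyes.snapshot(name): name is "scene" or "top" or "wrist"; returns the picture (480x640x3 uint8, red, green, blue); there is no depth.
- eyes.get_calibration(name): a dict with "mtx" (3x3 intrinsics, pixels), "R" (3x3) and "t" (3): a world point X has camera coordinates R X + t; the wrist camera has in their place "T_tool_cam" (4x4, takes a point from camera to tool coordinates, whose origin is the TCP and whose axes are the flange's). Camera axes: x right, y down, z forward; pixel columns grow to the right and rows downward; lengths in mm; the calibration is good to about 2 mm. A picture is of the moment at which its call begins: read the wrist's pose just before it. get_calibration takes no time and is no camera call.
- r.hand_in(): hands the job in, once; it reports no verdict.
The state is a dict: "time": time; "joint_pos": joint angles; "qd": joint speeds; "joint_efforts": joint torques, N m; "tool_pos": TCP position; "tcp_rot": TCP orientation; "ft_force": force on the tool from outside, world axes, zero at the start; "wrist_torque": the same for the moment, N m; "finger_gap": finger opening in mm.
Only numpy, scipy, OpenCV 4.12 (cv2) and the standard library are available. Lean on these libraries where they do the work, as an engineer would, in place of code of your own. Each camera call takes 0.05 s, during which the arm holds its last target. There are 200 camera calls.

## Working session

There is one attempt and no reset: what is moved stays moved. The work goes in short steps, Python scripts to look and compute and a tool call to move; the robot and the scene stay as the last step left them, time stands still between calls to the robot, and variables do not carry over. Pictures are saved under pics/ and viewed, about 8 in all and at most 12, crops included, and the job is handed in when it is done.

Besides the shell and the picture viewer there is one more tool, called after "Call:" as name([rows], argument=value, ...), one row to a line, values as JSON. play_rows: Moves the arm, as the interface text tells. Its arguments: {"type":"object","properties":{"deltas":{"type":"array"},"force":{"type":"number"}},"required":["deltas"]}

```bash
mkdir -p pics; python3 - <<'E'
from bench import r, eyes
import cv2
s=r.sense(); print(s)
for n in ("scene","top"):
    cv2.imwrite(f"pics/{n}0.png",eyes.snapshot(n)[:,:,::-1])
    print(n,eyes.get_calibration(n))
print(eyes.get_calibration("wrist"))
E
```

```text
{'time': 0.0, 'joint_pos': array([-7.03266881e+01,  7.51538760e+00,  8.53279183e+01, -1.32425684e-03,
        8.72603020e+01, -4.89303119e+00]), 'qd': array([ 0.00636867, -0.02848742,  0.06072508, -0.00641408, -0.00677589,
       -0.06423565]), 'joint_efforts': array([-3.48107806e-04, -5.69407475e+01, -5.00550413e+01,  1.12700735e-05,
        1.52208062e-02,  6.27197323e-06]), 'tool_pos': array([ 249.28133421, -545.18023127,  230.25454515]), 'tcp_rot': array([-1.79896657e+02, -7.51950083e-03,  2.45664008e+01]), 'ft_force': array([ 0.53629623, -0.12172891,  0.27861216]), 'wrist_torque': array([ 0.01293897,  0.00656042, -0.00107376]), 'finger_gap': 85.43307316243555}
scene {'mtx': array([[436.66688286,   0.        , 313.71372578],
       [  0.        , 436.66688286, 237.92873579],
       [  0.        ,   0.        ,   1.        ]]), 'R': array([[-0.78617867,  0.61799869,  0.00084454],
       [ 0.48341908,  0.61582525, -0.62214568],
       [-0.38500531, -0.4887094 , -0.78290104]]), 't': array([ 401.34757346, -197.45702978, 1331.07890484])}
top {'mtx': array([[555.42801169,   0.        ,
[... 184 characters left out ...]

       [-9.83581190e-01, -8.11905861e-04, -1.80464354e-01],
       [ 1.80409668e-01,  2.05999123e-02, -9.83375816e-01]]), 't': array([  25.00122809,  506.36026532, 1632.63294147])}
{'mtx': array([[347.90736527,   0.        , 317.63057324],
       [  0.        , 347.90736527, 240.37046628],
       [  0.        ,   0.        ,   1.        ]]), 'T_tool_cam': array([[-3.30111478e-04, -9.44647109e-01, -3.28087993e-01,
         8.45155996e+01],
       [ 9.99998449e-01, -8.79417851e-04,  1.52589724e-03,
         8.97531602e-01],
       [-1.72996085e-03, -3.28086981e-01,  9.44645934e-01,
        -1.40957162e+02],
       [ 0.00000000e+00,  0.00000000e+00,  0.00000000e+00,
         1.00000000e+00]])}
```

View pics/top0.png

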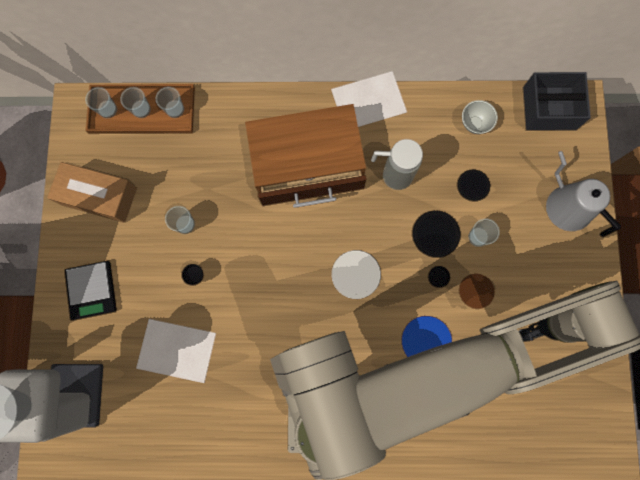

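View pics/scene0.png

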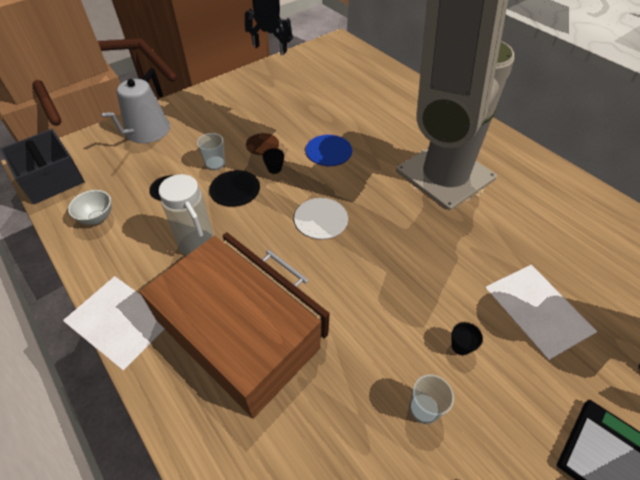

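The top view shows the cabinet at about (306,150) and its handle at (315,198). Mat candidates are large black (436,233), small black (474,185), white (356,274), brown (477,291) and blue (427,337). White, brown and blue are excluded, and of the two black ones (436,233) is larger, so that is the mat. I'll confirm in an enlarged crop and measure.

```bash
cat > h.py <<'E'
from bench import r, eyes
import numpy as np, cv2
from scipy.spatial.transform import Rotation as Ro
def cam(n, s=None):
    c=eyes.get_calibration(n)
    if n!="wrist": return c["mtx"],c["R"],c["t"]
    R=Ro.from_euler('xyz',s["tcp_rot"],degrees=True).as_matrix()
    T=c["T_tool_cam"]; Rw=R@T[:3,:3]; tw=R@T[:3,3]+s["tool_pos"]
    return c["mtx"],Rw.T,-Rw.T@tw
def plane(C,uv,z):
    K,R,t=C; o=-R.T@t; d=R.T@np.linalg.solve(K,[uv[0],uv[1],1]); return o+d*(z-o[2])/d[2]
def proj(C,X):
    K,R,t=C; p=K@(R@np.array(X,float)+t); return p[:2]/p[2]
def tool(s): return Ro.from_euler('xyz',s["tcp_rot"],degrees=True).as_matrix()
E
python3 - <<'E'
from h import *
im=cv2.imread("pics/top0.png"); C=cam("top")
g=im.max(2); _,lab,st,ce=cv2.connectedComponentsWithStats((g<45).astype('uint8'))
for s,c in zip(st,ce):
    if 200<s[4]<4000: print(s,c.round(1),plane(C,c,6).round(1), plane(C,c,58).round(1))
for n,uv,z in [("tumb1top",(180,214),88),("tumb2top",(485,228),88),("carafe",(406,153),210),("carafe handle",(375,156),150)]: print(n,plane(C,uv,z).round(1))
for uv in [(247,122),(352,105),(364,177),(259,187)]: print("corner",plane(C,uv,130).round(1))
print("handle ends",plane(C,(296,204),92).round(1),plane(C,(334,197),92).round(1))
a=cv2.resize(im[90:215,235:385],None,fx=4,fy=4,interpolation=cv2.INTER_CUBIC)[:500]
b=cv2.resize(im[160:310,400:510],None,fx=500/150,fy=500/150,interpolation=cv2.INTER_CUBIC)
b=cv2.resize(b,(200,int(b.shape[0]*200/b.shape[1])))
o=np.zeros((500,800,3),'uint8'); o[:,:600]=a; o[:b.shape[0],600:]=b
cv2.imwrite("pics/crop1.png",o)
E
```

```text
[ 524   75   65   55 1003] [544.  113.6] [ 930.1 -699.1    6. ] [ 907.7 -677.8   58. ]
[ 536   74   52   42 1507] [562.2  91.6] [1005.4 -762.5    6. ] [ 980.8 -739.3   58. ]
[458 170  32  31 765] [473.3 184.8] [ 694.2 -462.9    6. ] [ 679.1 -448.9   58. ]
[330 181  35  12 204] [347.3 186.4] [689.6 -67.9   6. ] [674.6 -66.1  58. ]
[260 192  35  13 216] [277.2 198.5] [650.3 152.5   6. ] [636.6 147.6  58. ]
[ 413  211   47   46 1701] [436.  233.7] [ 537.8 -340.9    6. ] [ 527.6 -330.7   58. ]
[ 600  210   40   84 1587] [626.1 248.4] [ 492.2 -917.8    6. ] [ 483.4 -889.8   58. ]
[ 65 261  51  59 642] [ 95.  298.7] [334.1 706.2   6. ] [330.1 684.2  58. ]
[182 264  21  21 333] [192.2 274. ] [410.8 410.4   6. ] [404.4 397.5  58. ]
[428 266  22  22 374] [438.7 276.3] [ 405.4 -344.7    6. ] [ 399.2 -334.4   58. ]
[520 318  38  23 372] [538.  330.1] [ 244.6 -634.3    6. ] [ 243.3 -615.1   58. ]
[631 350   9  79 442] [636.2 380.3] [ 100.5 -909.7    6. ] [ 103.6 -882.    58. ]
[  51  364   52   62 1016] [ 88.  389.4] [ 64.9 706.5   6. ] [ 69.2 684.5  58. ]
tumb1top [581.1 434.9  88. ]
tumb2top [ 538.7 -469.    88. ]
carafe [ 727.3 -225.2  210. ]
carafe handle [ 739.5 -143.8  150. ]
corner [853.9 235.5 130. ]
corner [906.7 -79.  130. ]
corner [ 682.2 -112.5  130. ]
corner [652.3 194.8 130. ]
handle ends [610.6  88.   92. ] [632.  -25.1  92. ]
```

View pics/crop1.png

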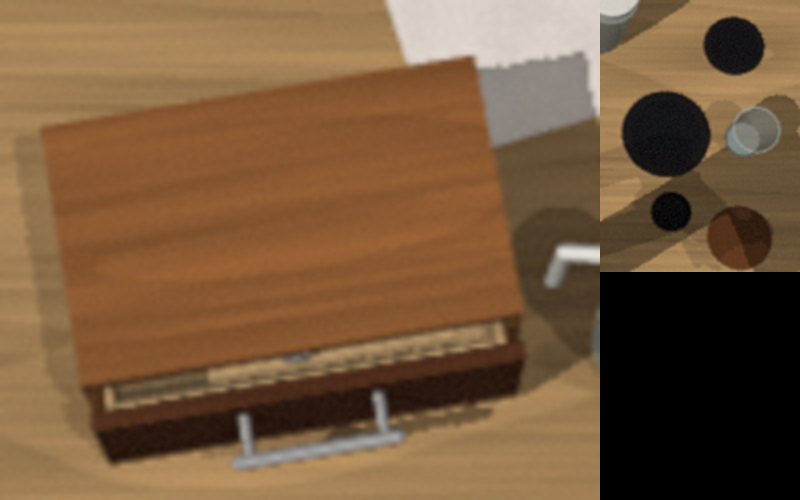

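The crop confirms the large black disc (436,233) as the mat, at about (538,-341), next to the smaller black one (474,185). The drawer is slightly ajar, and its handle runs from about (294,206) to (335,199) in the top view.

```bash
python3 - <<'E'
from h import *
C=cam("top")
P=[plane(C,u,130)[:2] for u in [(245.5,122),(353.5,104.3),(365,168.8),(255.5,186.3)]]
P.append(plane(C,(294.3,205.8),92)[:2]);P.append(plane(C,(335.5,199),92)[:2])
print(np.round(P,1))
for a,b in [(1,0),(2,3),(5,4)]:
    d=P[b]-P[a]; print(np.hypot(*d),np.degrees(np.arctan2(-d[0],d[1])))
for a,b in [(3,0),(2,1)]:
    d=P[b]-P[a]; print(np.hypot(*d),np.degrees(np.arctan2(d[1],d[0])))
s=r.sense(); R=tool(s); m=(P[4]+P[5])/2
print("handle mid",m, "delta tool",(R.T@(np.array([*m,230])-s["tool_pos"])).round(0))
E
```

```text
[[ 853.9  240. ]
 [ 908.9  -83.5]
 [ 707.2 -115.7]
 [ 654.4  205.1]
 [ 605.1   93. ]
 [ 625.9  -29.6]]
328.19087988491634 9.645491421112714
325.165315593644 9.33993690500814
124.35383159708596 9.616665578932087
202.5234184328051 9.928429015523989
204.26511381189403 9.076046891821028
handle mid [615.50824467  31.73897849] delta tool [ 573. -372.    1.]
```

Call:
play_rows([
  [[0.052,-0.034,0],[0,0,0],0],
  [[0.052,-0.034,0],[0,0,0],0],
  [[0.052,-0.034,0],[0,0,0],0],
  [[0.052,-0.034,0],[0,0,0],0],
  [[0.052,-0.034,0],[0,0,0],0],
  [[0.052,-0.034,0],[0,0,0],0],
  [[0.052,-0.034,0],[0,0,0],0],
  [[0.052,-0.034,0],[0,0,0],0],
])

```text
time: 1.1
tool_pos: [514.5, -122.1, 227.2]
tcp_rot: [-179.7, 0.1, 24.1]
ft_force: [0.6, 0.3, -0.1]
finger_gap: 85.4
```

Call:
play_rows([
  [[0,0,0],[0,0,-0.18],0.6],
  [[0,0,0],[0,0,-0.18],0.6],
  [[0,0,0],[0,0,-0.18],0.6],
  [[0,0,0],[0,0,-0.18],0.6],
  [[0,0,0],[0,0,-0.18],0.6],
  [[0,0,0],[0,0,-0.18],0.6],
  [[0,0,0],[0,0,-0.18],0.6],
  [[0,0,0],[0,0,0],0.6],
], force=30)

```text
time: 2.1
tool_pos: [514.3, -115.1, 222.8]
tcp_rot: [-179.5, -0.6, 98.9]
ft_force: [0.3, -0.5, -0.1]
finger_gap: 34.3
```

Call:
play_rows([
  [[0.042,0.041,0],[0,0,-0.01],0.67],
  [[0.042,0.041,0],[0,0,0],0.67],
  [[0.042,0.041,0],[0,0.01,0],0.67],
  [[0,0,0],[0,0,0],0.67],
  [[0,0,0],[0,0,0],0.67],
])

```text
time: 2.72
tool_pos: [618.1, 31.2, 220.6]
tcp_rot: [-179.3, -1.1, 98.0]
ft_force: [0.6, -0.2, -0.6]
finger_gap: 27.8
```

```bash
python3 - <<'E'
from h import *
s=r.sense(); im=eyes.snapshot("wrist")[:,:,::-1].copy(); cv2.imwrite("pics/w1.png",im)
C=cam("wrist",s); np.save("w1.npy",np.r_[s["tool_pos"],s["tcp_rot"]])
print(s["tool_pos"],s["tcp_rot"],[proj(C,X).round(0) for X in [(605,93,92),(626,-29.6,92),(616,32,92)]])
E
```

```text
[618.1196965   31.22123963 220.61661356] [-179.27745689   -1.13349677   97.9540171 ] [array([314., 152.]), array([319., 299.]), array([317., 230.])]
```

View pics/w1.png

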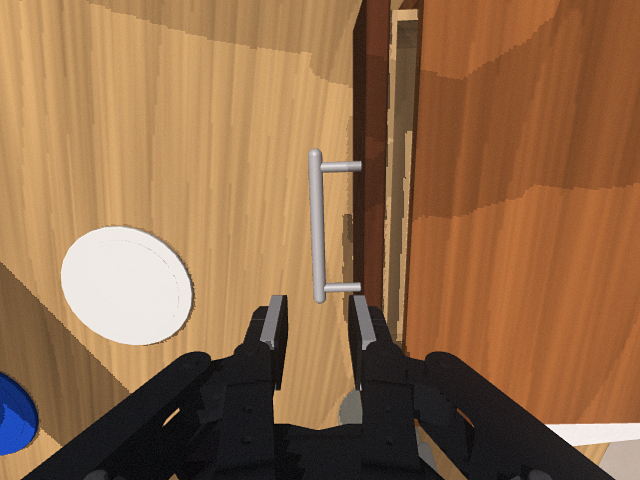

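The wrist picture shows the handle bar from (316,152) to (320,299), 1–2 px from the prediction, so it is located. Next I correct the tilt, descend and pinch it.

Call:
play_rows([
  [[0,-0.001,0],[-0.013,-0.02,-0.028],0.68],
  [[0,0,0.025],[0,0,0],0.68],
  [[0,0,0.035],[0,0,0],0.68],
  [[0,0,0.03],[0,0,0],0.68],
])

```text
time: 3.28
tool_pos: [618.6, 26.4, 134.2]
tcp_rot: [179.3, 0.3, 99.4]
ft_force: [-0.2, -0.0, 0.2]
finger_gap: 27.5
```

```bash
python3 - <<'E'
from h import *
s=r.sense();R=tool(s);print(s["tool_pos"],s["tcp_rot"],R[:,2],(R.T@(np.array([617,32,76])-s["tool_pos"])).round(1))
E
```

```text
[618.60311081  26.36156008 134.16377616] [179.30287319   0.34473851  99.36873291] [ 0.01298395 -0.00395548 -0.99990788] [ 6.2 -1.4 58.1]
```

Call:
play_rows([
  [[0.003,-0.001,0.02],[0.012,0.006,0],0.68],
  [[0.001,0,0.02],[0,0,0],0.68],
  [[0.001,0,0.016],[0,0,0],0.68],
  [[0,0,0],[0,0,0],1],
  [[0,0,0],[0,0,0],1],
  [[0,0,0],[0,0,0],1],
], force=40)

```text
time: 4.03
tool_pos: [615.6, 29.6, 75.0]
tcp_rot: [-179.9, 0.0, 99.3]
ft_force: [0.8, -0.7, -6.4]
finger_gap: 9.3
```

Call:
play_rows([
  [[0,-0.008,0],[0,0,0],1],
  [[0,-0.016,0],[0,0,0],1],
  [[0,-0.02,0],[0,0,0],1],
  [[0,-0.02,0],[0,0,0],1],
  [[0,-0.02,0],[0,0,0],1],
  [[0,-0.02,0],[0,0,0],1],
  [[0,-0.012,0],[0,0,0],1],
  [[0,0,0],[0,0,0],1],
])

```text
time: 5.03
tool_pos: [495.6, 9.0, 74.9]
tcp_rot: [-180.0, 0.2, 99.3]
ft_force: [-0.8, -1.1, -6.4]
finger_gap: 9.6
```

```bash
python3 - <<'E'
from h import *
s=r.sense();print(s["tool_pos"],s["tcp_rot"])
im=eyes.snapshot("top")[:,:,::-1].copy(); cv2.imwrite("pics/top1.png",im)
cv2.imwrite("pics/top1c.png",cv2.resize(im[90:240,220:400],None,fx=4,fy=4,interpolation=cv2.INTER_CUBIC))
E
```

```text
[495.61534878   8.95268002  74.93000241] [-1.79985909e+02  1.79843025e-01  9.93024645e+01]
```

View pics/top1c.png

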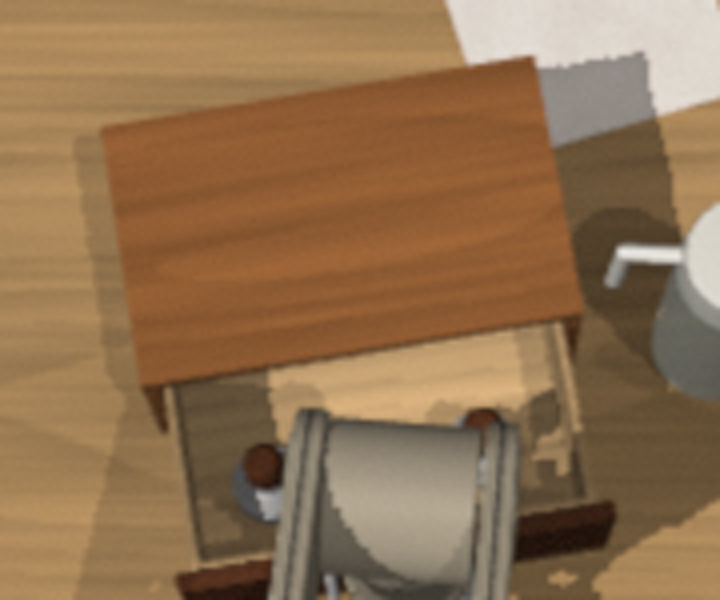

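The drawer is out by about 122 mm plus the initial ajar. The left tamper's knob is at crop (263,463) and the right's at (482,425). Releasing and rising.

Call:
play_rows([
  [[0,0,0],[0,0,0],0.68],
  [[0,0,0],[0,0,0],0.68],
  [[0,0,-0.02],[0,0,0],0.68],
  [[0,0,-0.04],[0,0,0],0.68],
  [[0.02,0.02,-0.06],[0,0,0],0.5],
  [[0.04,0.04,-0.04],[0,0,0],0.3],
  [[0,0,0],[0,0,0],0.2],
  [[0,0,0],[0,0,0],0.2],
])

```text
time: 6.08
tool_pos: [548.2, 75.9, 237.4]
tcp_rot: [179.4, 0.2, 99.3]
ft_force: [-0.8, 1.1, -0.4]
finger_gap: 68.1
```

```bash
python3 - <<'E'
from h import *
C=cam("top")
for u in [(285.75,205.75),(340.5,196)]: print(plane(C,u,108).round(1))
s=r.sense(); im=eyes.snapshot("wrist")[:,:,::-1].copy(); cv2.imwrite("pics/w2.png",im)
np.save("w2.npy",np.r_[s["tool_pos"],s["tcp_rot"]]); print(s["tool_pos"],s["tcp_rot"])
W=cam("wrist",s)
for u in [(285.75,205.75),(340.5,196)]: print(proj(W,plane(C,u,108)).round(0))
E
```

```text
[601.3 117.3 108. ]
[630.8 -44.1 108. ]
[548.16380916  75.90874508 237.37829443] [1.79433567e+02 1.52148286e-01 9.92852371e+01]
[391. 188.]
[382. 361.]
```

View pics/w2.png

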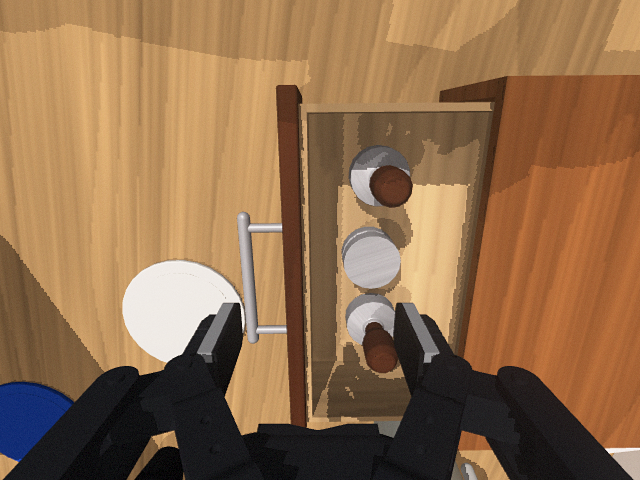

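The wrist view shows the left tamper's knob at (391,186) with its base at (381,175), the leveller at (371,258), and the right tamper's base at (371,319) with its knob at (381,350). All stand upright.

```bash
python3 - <<'E'
from h import *
v=np.load("w2.npy"); s=dict(tool_pos=v[:3],tcp_rot=v[3:]); W=cam("wrist",s)
im=cv2.imread("pics/w2.png"); h=cv2.cvtColor(im,cv2.COLOR_BGR2HSV)
roi=np.zeros(im.shape[:2],'uint8'); roi[110:380,340:425]=1
m=((im[:,:,2]<130)&(im[:,:,2].astype(int)-im[:,:,0]>25)&(h[:,:,1]>150)&(roi>0)).astype('uint8')
_,_,st,ce=cv2.connectedComponentsWithStats(m)
for a,c in zip(st[1:],ce[1:]):
    if a[4]>200: print(a,c.round(1),plane(W,c,102).round(1))
for n,u,z in [("Lknob",(391,187),104),("Lbase",(381,175),44),("Rbase",(371,319),44),("Lev",(372,262),56)]: print(n,plane(W,u,z).round(1))
s=r.sense();print(s["tool_pos"],s["tcp_rot"])
E
```

```text
[373 166  39  38 766] [392.6 184.5] [603.2 119.3 102. ]
[364 336  33  37 633] [380.7 357.9] [630.5 -44.9 102. ]
Lknob [601.9 117.5 104. ]
Lbase [604.8 118.2  44. ]
Rbase [628.9 -38.6  44. ]
Lev [612.5  33.2  56. ]
[548.19637827  75.85662597 237.47743778] [1.79407734e+02 1.39198777e-01 9.92641412e+01]
```

Call:
play_rows([
  [[0.016,0.03,0.01],[0.01,0,0],0.4],
  [[0.017,0.03,0.03],[0,0,0],0.4],
  [[0,0,0.03],[0,0,0],0.4],
  [[0,0,0.02],[0,0,0],0.4],
  [[0,0,0],[0,0,0],0.4],
], force=60)

```text
time: 6.75
tool_pos: [599.4, 114.3, 139.1]
tcp_rot: [-179.5, 0.2, 99.0]
ft_force: [-0.6, -0.7, 0.3]
finger_gap: 51.2
```

```bash
python3 - <<'E'
from h import *
s=r.sense();R=tool(s);print(s["tool_pos"],s["tcp_rot"],R[:,2],(R.T@(np.array([602.5,118,70])-s["tool_pos"])).round(1))
E
```

```text
[599.39854143 114.27493944 139.14721383] [-1.79490266e+02  1.56862485e-01  9.89762512e+01] [-0.00836032 -0.00409219 -0.99995668] [ 3.4  4.3 69.1]
```

Call:
play_rows([
  [[0.004,0.004,0.006],[-0.008,0,0],0.4],
  [[0,0,0.02],[0,0,0],0.4],
  [[0,0,0.02],[0,0,0],0.4],
  [[0,0,0.018],[0,0,0],0.4],
  [[0,0,0],[0,0,0],0.4],
])

```text
time: 7.38
tool_pos: [602.8, 117.9, 71.7]
tcp_rot: [180.0, 0.2, 98.9]
ft_force: [0.4, -0.6, -0.7]
finger_gap: 51.1
```

Call:
play_rows([
  [[0,0,0],[0,0,0],1],
  [[0,0,0],[0,0,0],1],
  [[0,0,0],[0,0,0],1],
  [[0,0,0],[0,0,0],1],
])

```text
time: 7.88
tool_pos: [602.9, 118.0, 72.0]
tcp_rot: [180.0, 0.2, 98.9]
ft_force: [0.2, 0.1, -5.2]
finger_gap: 30.6
```

Call:
play_rows([
  [[0,0,-0.012],[0,0,0],1],
  [[0,0,-0.012],[0,0,0],1],
  [[0,0,-0.012],[0,0,0],1],
  [[0,0,0],[0,0,0],1],
  [[0,0,0],[0,0,0],1],
  [[0,0,0],[0,0,0],1],
])

```text
time: 8.62
tool_pos: [602.6, 118.1, 110.6]
tcp_rot: [180.0, 0.2, 98.9]
ft_force: [-0.4, -0.6, -6.2]
finger_gap: 30.2
```

```bash
python3 - <<'E'
from h import *
F=[]
for i in range(4):
    s=r.sense();F.append(s["ft_force"]); eyes.snapshot("wrist")
print(s["tool_pos"],s["tcp_rot"],s["finger_gap"],np.round(F,2))
E
```

```text
[602.38778274 118.0459308  110.3834983 ] [-1.79977940e+02  1.57722338e-01  9.89068111e+01] 30.069362119896457 [[-0.38 -0.57 -6.18]
 [-0.5  -1.36 -6.05]
 [-1.13  0.03 -6.35]
 [ 0.    0.18 -6.01]]
```

The left tamper reads about 6.1 N. I'll put it back where it stood.

Call:
play_rows([
  [[0,0,0.012],[0,0,0],1],
  [[0,0,0.012],[0,0,0],1],
  [[0,0,0.009],[0,0,0],1],
  [[0,0,0],[0,0,0],1],
])

```text
time: 9.32
tool_pos: [601.1, 117.8, 73.2]
tcp_rot: [-179.8, 0.2, 98.9]
ft_force: [0.8, 0.2, -5.9]
finger_gap: 30.1
```

Call:
play_rows([
  [[0,0,0.002],[0,0,0],1],
  [[0,0,0],[0,0,0],1],
])

```text
time: 9.57
tool_pos: [602.2, 117.9, 72.3]
tcp_rot: [-179.9, 0.2, 98.9]
ft_force: [-0.6, -0.3, -5.5]
finger_gap: 30.2
```

Call:
play_rows([
  [[0,0,0.0015],[0,0,0],1],
  [[0,0,0],[0,0,0],0.8],
  [[0,0,0],[0,0,0],0.4],
  [[0,0,0],[0,0,0],0.4],
])

```text
time: 10.07
tool_pos: [604.1, 118.1, 73.4]
tcp_rot: [179.8, 0.2, 98.9]
ft_force: [-0.1, 0.1, -0.2]
finger_gap: 51.5
```

Call:
play_rows([
  [[0,0,-0.02],[0,0,0],0.4],
  [[0,0,-0.03],[0,0,0],0.4],
  [[0,0,-0.04],[0,0,0],0.4],
  [[-0.04,0,-0.04],[0,0,0],0.4],
  [[-0.05,0,0],[0,0,0],0.4],
  [[0,0,0],[0,0,0],0.4],
])

```text
time: 10.82
tool_pos: [620.3, 27.9, 218.8]
tcp_rot: [179.2, 0.3, 99.0]
ft_force: [-0.1, 0.4, 0.1]
finger_gap: 51.2
```

```bash
python3 - <<'E'
from h import *
s=r.sense(); im=eyes.snapshot("wrist")[:,:,::-1].copy(); cv2.imwrite("pics/w3.png",im)
np.save("w3.npy",np.r_[s["tool_pos"],s["tcp_rot"]]); W=cam("wrist",s)
print(s["tool_pos"],s["tcp_rot"],s["ft_force"])
for X in [(602.5,118,104),(602.5,118,44),(630,-42,104),(630,-42,44)]: print(proj(W,X).round(0))
R=tool(s);print(R[:,2],(R.T@(np.array([630,-42,130])-s["tool_pos"])).round(1))
E
```

```text
[620.25280369  27.87468517 218.77132717] [179.21065757   0.31523484  99.02915454] [-0.07010479  0.35364372  0.07412736]
[310. 106.]
[311. 108.]
[314. 313.]
[314. 281.]
[ 0.01446885 -0.00327117 -0.99988997] [-70.   -2.6  89.1]
```

View pics/w3.png

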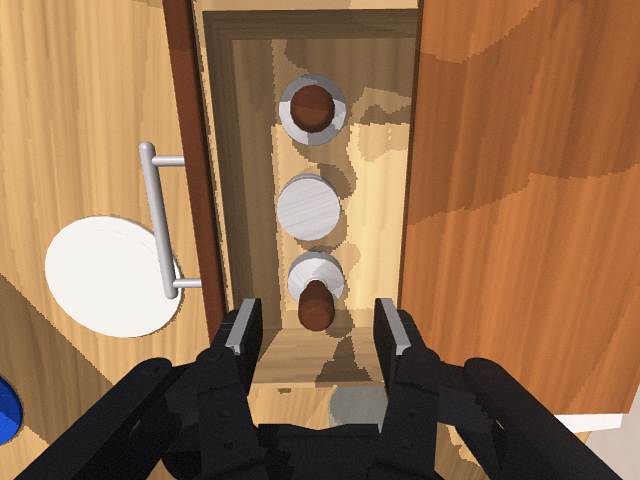

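The left tamper stands upright at (312,108) and the leveller at (309,208). The right one's knob is at (317,312), within 3 px of the prediction. Moving over it.

Call:
play_rows([
  [[-0.03,-0.001,0],[0.013,0.004,0],0.4],
  [[-0.04,0,0.015],[0,0,0],0.4],
  [[0,0,0.04],[0,0,0],0.4],
  [[0,0,0.025],[0,0,0],0.4],
  [[0,0,0],[0,0,0],0.4],
])

```text
time: 11.5
tool_pos: [632.7, -35.6, 142.9]
tcp_rot: [179.6, -0.0, 99.4]
ft_force: [-0.4, -0.2, -0.1]
finger_gap: 51.4
```

```bash
python3 - <<'E'
from h import *
s=r.sense();R=tool(s);print(s["tool_pos"],s["tcp_rot"],(R.T@(np.array([631,-41.5,72])-s["tool_pos"])).round(1))
E
```

```text
[632.72872975 -35.63624438 142.91108413] [ 1.79560245e+02 -2.33054237e-02  9.93550971e+01] [-5.5 -3.2 70.9]
```

Call:
play_rows([
  [[-0.006,-0.002,0.008],[0.007,0,0],0.4],
  [[0,0,0.02],[0,0,0],0.4],
  [[0,0,0.02],[0,0,0],0.4],
  [[0,0,0.018],[0,0,0],0.4],
  [[0,0,0],[0,0,0],0.4],
])

```text
time: 12.12
tool_pos: [633.0, -40.6, 75.3]
tcp_rot: [179.8, 0.0, 99.5]
ft_force: [0.2, -0.5, 0.3]
finger_gap: 51.1
```

Call:
play_rows([
  [[0,0,0],[0,0,0],1],
  [[0,0,0],[0,0,0],1],
  [[0,0,0],[0,0,0],1],
  [[0,0,0],[0,0,0],1],
])

```text
time: 12.62
tool_pos: [633.4, -40.7, 76.0]
tcp_rot: [179.8, 0.0, 99.5]
ft_force: [0.1, -0.5, -2.1]
finger_gap: 29.9
```

Call:
play_rows([
  [[0,0,-0.012],[0,0,0],1],
  [[0,0,-0.012],[0,0,0],1],
  [[0,0,-0.012],[0,0,0],1],
  [[0,0,0],[0,0,0],1],
  [[0,0,0],[0,0,0],1],
  [[0,0,0],[0,0,0],1],
])

```text
time: 13.38
tool_pos: [633.9, -40.8, 115.9]
tcp_rot: [179.7, 0.1, 99.5]
ft_force: [0.5, -0.2, -4.0]
finger_gap: 29.9
```

```bash
python3 - <<'E'
from h import *
F=[]
for i in range(4):
    s=r.sense();F.append(s["ft_force"]); eyes.snapshot("wrist")
print(s["tool_pos"],s["tcp_rot"],s["finger_gap"],np.round(F,2))
E
```

```text
[633.68302675 -40.81021764 115.61010705] [1.79708058e+02 4.04665664e-02 9.94522396e+01] 30.041716493215514 [[ 0.48 -0.24 -4.05]
 [-0.47  0.04 -3.16]
 [-0.3  -0.02 -3.28]
 [ 0.53  0.26 -3.75]]
```

The right tamper reads about 3.6 N against 6.1 N for the left, so the left one is heavier. I'll put the right one back.

Call:
play_rows([
  [[0,0,0.012],[0,0,0],1],
  [[0,0,0.012],[0,0,0],1],
  [[0,0,0.01],[0,0,0],1],
  [[0,0,0.002],[0,0,0],1],
  [[0,0,0],[0,0,0],1],
])

```text
time: 14.2
tool_pos: [632.9, -40.7, 75.3]
tcp_rot: [179.8, -0.0, 99.5]
ft_force: [0.1, 0.1, 1.8]
finger_gap: 30.2
```

Call:
play_rows([
  [[0,0,0],[0,0,0],0.8],
  [[0,0,0],[0,0,0],0.4],
  [[0,0,0],[0,0,0],0.4],
  [[0,0,-0.03],[0,0,0],0.4],
  [[0,0,-0.04],[0,0,0],0.4],
  [[0.03,0,-0.03],[0,0,0],0.4],
  [[0.06,0,0],[0,0,0],0.4],
  [[0,0,0],[0,0,0],0.4],
])

```text
time: 15.2
tool_pos: [620.2, 49.6, 183.5]
tcp_rot: [179.4, 0.1, 99.3]
ft_force: [0.2, -0.5, -0.2]
finger_gap: 51.4
```

```bash
python3 - <<'E'
from h import *
s=r.sense(); im=eyes.snapshot("wrist")[:,:,::-1].copy(); cv2.imwrite("pics/w4.png",im)
W=cam("wrist",s)
print(s["tool_pos"],s["tcp_rot"],s["ft_force"])
for X in [(603.5,118,104),(603.5,118,44),(632.5,-41,104),(632.5,-41,44)]: print(proj(W,X).round(0))
R=tool(s);print((R.T@(np.array([603.5,118,140])-s["tool_pos"])).round(1))
E
```

```text
[620.2436671   49.60799599 183.52590799] [1.79356548e+02 5.85682484e-02 9.93388833e+01] [ 0.15746102 -0.50897924 -0.20071111]
[307. 142.]
[308. 137.]
[313. 362.]
[313. 319.]
[70.2 -5.9 43.4]
```

View pics/w4.png

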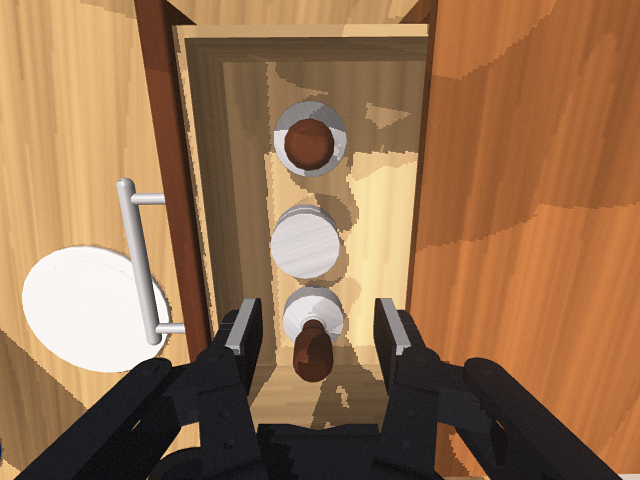

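The right tamper stands upright in the drawer (base (313,316), knob (313,355)). The left tamper's knob is at (309,144), matching the prediction. Now I go back for the left one.

Call:
play_rows([
  [[0.03,-0.003,0],[0.011,0,0],0.4],
  [[0.04,-0.003,0.015],[0,0,0],0.4],
  [[0,0,0.025],[0,0,0],0.4],
  [[0,0,0],[0,0,0],0.4],
])

```text
time: 15.75
tool_pos: [605.4, 112.9, 144.0]
tcp_rot: [179.8, 0.3, 99.1]
ft_force: [0.5, -0.0, -0.2]
finger_gap: 51.2
```

```bash
python3 - <<'E'
from h import *
s=r.sense();R=tool(s);print(s["tool_pos"],s["tcp_rot"],(R.T@(np.array([603.5,117.5,72])-s["tool_pos"])).round(1))
E
```

```text
[605.38565921 112.85415276 143.99578528] [179.8079042    0.27288451  99.05847507] [ 5.2 -1.4 72. ]
```

Call:
play_rows([
  [[0.005,-0.001,0.01],[0.003,0.004,0],0.4],
  [[0,0,0.02],[0,0,0],0.4],
  [[0,0,0.02],[0,0,0],0.4],
  [[0,0,0.02],[0,0,0],0.4],
  [[0,0,0],[0,0,0],0.4],
])

```text
time: 16.38
tool_pos: [604.6, 115.4, 70.2]
tcp_rot: [179.9, 0.1, 98.9]
ft_force: [0.5, -0.1, -0.2]
finger_gap: 51.2
```

Call:
play_rows([
  [[0,0,0],[0,0,0],1],
  [[0,0,0],[0,0,0],1],
  [[0,0,0],[0,0,0],1],
  [[0,0,0],[0,0,0],1],
], force=80)

```text
time: 16.88
tool_pos: [604.8, 115.4, 70.4]
tcp_rot: [179.9, 0.1, 98.9]
ft_force: [0.0, -0.2, -4.6]
finger_gap: 29.6
```

Call:
play_rows([
  [[0,0,-0.015],[0,0,0],1],
  [[0,0,-0.03],[0,0,0],1],
  [[0,0,-0.04],[0,0,0],1],
  [[0,0,-0.04],[0,0,0],1],
  [[0,0,-0.025],[0,0,0],1],
  [[0,0,0],[0,0,0],1],
])

```text
time: 17.62
tool_pos: [603.1, 115.6, 228.0]
tcp_rot: [-180.0, 0.0, 98.9]
ft_force: [0.1, 0.5, -5.8]
finger_gap: 29.4
```

```bash
python3 - <<'E'
from h import *
s=r.sense();R=tool(s);print(s["tool_pos"],s["tcp_rot"],s["ft_force"],s["finger_gap"],(R.T@(np.array([538,-341,200])-s["tool_pos"])).round(1))
E
```

```text
[603.11321942 115.5570719  228.04032003] [-1.79960713e+02  4.27691729e-02  9.89057003e+01] [ 0.0971616   0.54328994 -5.78883611] 29.411594503681425 [-441.  -135.    28.5]
```

Call:
play_rows([
  [[-0.025,-0.008,0],[0,0,0],1],
  [[-0.04,-0.012,0],[0,0,0],1],
  [[-0.045,-0.014,0],[0,0,0],1],
  [[-0.045,-0.014,0],[0,0,0],1],
  [[-0.045,-0.014,0],[0,0,0],1],
  [[-0.045,-0.014,0],[0,0,0],1],
  [[-0.045,-0.014,0],[0,0,0],1],
  [[-0.04,-0.012,0],[0,0,0],1],
])

```text
time: 18.62
tool_pos: [547.1, -231.2, 216.3]
tcp_rot: [-179.2, -0.4, 99.3]
ft_force: [0.8, -0.2, -6.1]
finger_gap: 30.1
```

```bash
python3 - <<'E'
from h import *
s=r.sense();R=tool(s);print(s["tool_pos"],s["tcp_rot"],s["ft_force"],s["finger_gap"],(R.T@(np.array([538,-341,200])-s["tool_pos"])).round(1))
E
```

```text
[ 547.09422107 -231.23493505  216.34077861] [-179.20285373   -0.36421726   99.29242979] [ 0.81520345 -0.18148023 -6.07334434] 30.087497578269936 [-107.   -26.5   16. ]
```

Call:
play_rows([
  [[-0.035,-0.009,0],[-0.012,-0.006,0],1],
  [[-0.035,-0.009,0.003],[0,0,0],1],
  [[-0.025,-0.006,0.004],[0,0,0],1],
  [[-0.01,-0.002,0.003],[0,0,0],1],
  [[0,0,0],[0,0,0],1],
  [[0,0,0],[0,0,0],1],
])

```text
time: 19.38
tool_pos: [534.3, -341.8, 198.3]
tcp_rot: [-179.5, -0.5, 99.1]
ft_force: [0.2, -0.2, -5.5]
finger_gap: 29.5
```

```bash
python3 - <<'E'
from h import *
s=r.sense();R=tool(s);print(s["tool_pos"],s["tcp_rot"],s["qd"].round(2),s["ft_force"],s["finger_gap"],(R.T@(np.array([538,-341,200])-s["tool_pos"])).round(1))
im=eyes.snapshot("top")[:,:,::-1]; sc=eyes.snapshot("scene")[:,:,::-1]; w=eyes.snapshot("wrist")[:,:,::-1]
cv2.imwrite("pics/fin.png",np.vstack([np.hstack([cv2.resize(im,(400,300)),cv2.resize(sc,(400,300))]),np.hstack([cv2.resize(w,(400,300)),cv2.resize(im[80:260,220:460],(400,300))])]))
E
```

```text
[ 534.34934154 -341.83327902  198.30559357] [-179.49814655   -0.47965147   99.12630264] [ 0.25  0.06  0.28  0.03 -0.02  0.08] [ 0.23355211 -0.20986131 -5.54329047] 29.547721539163444 [ 0.3  3.7 -1.7]
```

View pics/fin.png

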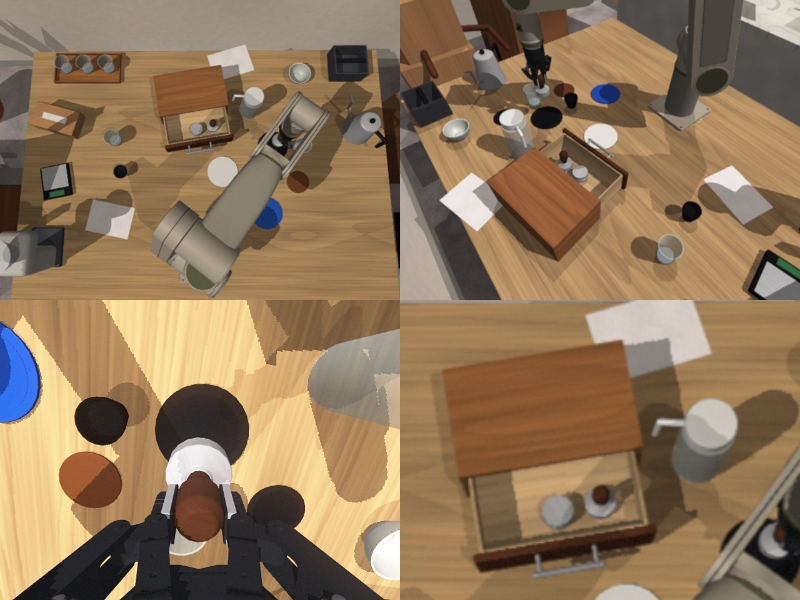

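The final picture shows the left tamper held upright over the black mat (wrist panel (202,425)), and the right tamper and leveller standing in the drawer. The bystanders look unmoved. I'll check the mat centre from the wrist picture and then hand in.

```bash
python3 - <<'E'
from h import *
s=r.sense(); print(plane(cam("wrist",s),(323,204),6).round(0), s["tool_pos"].round(1), s["ft_force"].round(2), np.abs(s["qd"]).max())
print(r.hand_in())
E
```

```text
[ 537. -335.    6.] [ 534.5 -342.   198.7] [ 0.05 -0.32 -6.02] 0.24625620925182262
the job is handed in; nothing more can be done
None
```

I opened the drawer about 12 cm beyond its ajar start, weighed both tampers and handed in at about 19.5 s holding the heavier one, the left. It is upright over the middle of the large black mat. No verdict was reported.

- **Weights:** the left tamper read about 6.1 N at the wrist and the right about 3.6 N (readings from 3.2 to 4.1 N). The difference is roughly 0.26 kg.
- **Held tamper:** its axis is within about 8 mm of the mat centre and tilted under 1°. Its underside is about 15 cm up, worked out from the gripper height. The grip is steady, with about 6 N at the wrist and joints nearly still (0.25°/s).
- **In the drawer:** the lighter (right) tamper and the leveller stand upright there in the last pictures.
- **Bystanders:** the glasses, cups and carafe looked unmoved in the last pictures; I did not measure them again.
- **Disagreement:** the top and wrist cameras put the mat centre about 6 mm apart, well inside the 60 mm limit. No check failed.

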